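Angle the long carton past the post into its bay

ROBOT

A 6-joint arm with a two-finger parallel gripper is mounted at the origin on a cart in front of the work surface, level with it; the furniture and walls round the work are solid. World frame = base frame: x ahead of the robot, y to its left, z up, the work surface at z = 0. Lengths are in m, angles in degrees, forces in N, time in s.
With the tool pointing down it reaches from about 0.4 to 0.825 m from the base axis. Payload 7 kg.
Tool frame: the origin (TCP) lies on the centre line of the jaws, within the pads' length; the fingertips stand 8 mm ahead of it and the grasp point (between the pads) lies 11 mm behind it (bot.tips_ahead is the distance from the TCP to the fingertips, in m); z points along the fingers, y is the line along which they close (so a half turn about z gives the same grasp; the last joint's range is limited). The gripper opens to 88 mm and grips with 3 to 60 N. Pads are 19 mm wide; open, the fingers measure 130 mm over their backs; the gripper's body (78 mm by 193 mm) begins 47 mm behind the grasp point.
Start: joints at [-50.3, 20.546, 0.682, 0, -70.136, -16.507], TCP at [0.266, -0.62, 0.235] pointing down, gripper open.
Joint ranges: [-176.03, 176.03], [-82.01, 121.73], [-58.28, 71.71], [-173.87, 95.51], [-174.79, -0.11], [-173.66, 173.66]. Speed limits (degrees/s): [136.94, 136.94, 172.46, 180, 180, 180].

INTERFACE

Orientations are given as [roll, pitch, yaw] about the fixed x, y, z axes, in that order (R = Rz(yaw) Ry(pitch) Rx(roll)).
In Python, from plant import bot gives the robot as it stands.
- The arm moves only by the tool apply_moves, never from a script. Its argument "moves" is a list of rows, each a list of 2 entries, a list of its own where there are three numbers: the shift along the tool's x, y, z normalised to -1 to 1, where 1 is 30 mm, then the turn, a rotation vector about the tool's x, y, z normalised to -1 to 1, where 1 is 5 degrees. A call has 1 to 10 rows; each row shifts and turns the commanded pose from where the row before left it, along the tool's axes as they then stand; what a row does not reach is not made up. A row lasts 1/12 s, in which the tool goes at most 41.7 mm and 7.16 degrees, less where a joint would pass 70% of its speed; a pose out of reach is approached as far as the arm can. A call with a number of a shift or a turn outside -1 to 1 is refused whole. A call with a gripper value outside its range is refused whole. "claw" is the closure, from 0 (fully open) to 1 (shut), set as the call begins (left out, the last holds). The fingers move at their own pace and stop on an object; the grip force is fixed at half the most. Time passes only in rows, so rows that do not move let the fingers close. It gives the time, the measured TCP pose, the force, the opening and the grip force at its end, in the units of the state.
- bot.state(): the state, without advancing time (a new reading comes with each control period).
- bot.read_camera(name): name is "side" or "top"; returns a dict with "color" (420x560x3 uint8, blue, green, red), "range_z" (420x560 float32, m along the optical axis (not along the pixel's ray), 0 where there is no reading), "fx", "fy", "cx", "cy" (pixels), "origin" and "orientation" of the camera in the world. Camera axes: x right, y up, looking along -z (the intrinsics and any distortion apply to the point x, -y, -z); pixel columns grow to the right and rows downward; lengths in m; the calibration is good to about 2 mm. A picture is of the moment at which its call begins.
- bot.finish_job(): hands the job in; it is judged then, once.
The state is a dict: "t": time; "qpos": joint angles; "qd": joint speeds; "tau": joint torques, N m; "position": TCP position; "tcp_rot": TCP orientation; "force": force on the tool from outside, world axes, zero at the start; "ft_torque": the same for the moment, N m; "opening": finger opening in m; "grip_force": force on a finger pad.
Only numpy, scipy, OpenCV 4.12 (cv2) and the standard library are available. Lean on these libraries where they do the work, as an engineer would, in place of code of your own. Each camera call takes 0.05 s, during which the arm holds its last target. There are 200 camera calls.

TASK

Using only gentle pushes of the fingertips, park the long carton in the open-fronted metal bay on the bench, lying flat and close up against the bay's back wall along its whole length. A short post stands in the way at one side of the bay's mouth, so turn the carton and push its end in first, at an angle, until that end is tucked in behind the post; then swing the other end in. Do not grip, lift or tip the carton, and leave the other things on the bench where they stand.

Things in the scene. Friction and masses are not known exactly. Their poses are not given: they have to be found in the camera images.
- carton: The long closed cardboard carton, a box 44 mm (its x) by 215 mm (its y, the long axis) by 38 mm high, 0.15 to 0.3 kg, loose, lying flat on the bench in front of the bay. Origin at the centre of its underside.
- end_a (a point): Centre of the carton's short end face at its -y end, 107.5 mm from the middle and 19 mm above its underside.
- end_b (a point): Centre of the carton's short end face at its +y end, 107.5 mm from the middle and 19 mm above its underside.
- bay: U-shaped bare-metal bay fixed to the bench, open at front and top, no floor (things slide on the bench). Origin on the bench, middle of the back wall's inner face; +x points into the back wall, y along it. Walls 6 mm thick, 40 mm high; inside 250 mm wide (y -125 to 125 mm), 110 mm deep (x -110 to 0). Low screw flanges outside, 3 mm high, 16 mm wide.
- post: Short plain steel post, 16 mm in diameter, 60 mm high, fixed to the bench in the bay's mouth. Origin at the centre of its foot, about 100 mm in front of the back wall and 73 mm from the bay's middle on its +y side, the left one for someone who looks into the bay. A flat 30 mm socket disc at its foot obstructs nothing.
- beaker: Bystander, to be left alone: a small clear beaker, standing loose on the bench. Origin at the centre of its underside.
- vial: Bystander, to be left alone: a short clear vial with a light cap, standing loose on the bench. Origin at the centre of its underside.
- amber: Bystander, to be left alone: an amber glass bottle, standing loose on the bench. Origin at the centre of its underside.
- small_bottle: Bystander, to be left alone: a small white bottle, standing loose on the bench. Origin at the centre of its underside.
- timer: Bystander, to be left alone: a flat bench timer, standing loose on the bench. Origin at the centre of its underside.
- petri: Bystander, to be left alone: a pair of stacked petri dishes, standing loose on the bench. Origin at the centre of its underside.

How it is judged:
By the outcome, as a careful person would: the job done as asked, in the order asked, and still so for the second after the job is handed in, with the robot touching nothing.
It also fails if it takes over 58 s, if anything falls off the work surface, if the arm or the gripper's body presses on something with over 40 N, if the wrist force passes 120 N, or if a joint passes its speed limit or range.

## Working session

There is one attempt and no reset: what is moved stays moved. The work goes in short steps, Python scripts to look and compute and a tool call to move; the robot and the scene stay as the last step left them, time stands still between calls to the robot, and variables do not carry over. Pictures are saved under pics/ and viewed, at most 10 in all, crops included, and the job is handed in when it is done.

Besides the shell and the picture viewer there is one more tool, called after ">>>" as a command line: name --argument value ..., lists and objects as JSON in quotes. apply_moves: Moves the arm, as the interface text tells. Scaled input: -1 to 1 covers 30 mm each way for a shift and 5 degrees each way for a turn. Its arguments: {"type":"object","properties":{"moves":{"type":"array","items":{"type":"array"}},"claw":{"type":"number"}},"required":["moves"]}

```bash
mkdir -p pics; ls
python3 - <<'E'
from plant import bot
import cv2,numpy as np
for n in ("top","side"):
    c=bot.read_camera(n); cv2.imwrite(f"pics/{n}0.png",c["color"]); np.savez(f"{n}0.npz",**c)
    print(n,c["fx"],c["fy"],c["cx"],c["cy"],c["origin"],c["orientation"],[k for k in c])
print(bot.state())
E
```

```text
pics
top 442.08073337390414 442.08073337390414 276.7393509230676 207.13337235542303 [ 0.29288133 -0.16732966  1.10241107] [  9.15204965   0.78476848 -88.66106592] ['color', 'range_z', 'fx', 'fy', 'cx', 'cy', 'origin', 'orientation']
side 510.70298264141417 510.70298264141417 287.53874922277765 215.31739745149955 [ 0.39211474 -1.31204052  0.50229256] [68.09002963  1.59500563 -5.2564477 ] ['color', 'range_z', 'fx', 'fy', 'cx', 'cy', 'origin', 'orientation']
{'t': 0.1, 'qpos': array([-5.03002156e+01,  2.05878326e+01,  6.39441705e-01, -1.72549820e-02,
       -7.01368833e+01, -1.65078889e+01]), 'qd': array([-0.03468035, -0.08932617,  0.05985516,  0.12492961,  0.0073142 ,
        0.07411391]), 'tau': array([-1.50765412e-03, -5.84163094e+01,  2.93750703e+01,  7.01554611e+00,
        1.01432719e-02, -8.13707015e-05]), 'position': array([ 0.26563826, -0.62006815,  0.23371541]), 'tcp_rot': array([ 1.79913631e+02, -8.67953327e-03, -1.56813973e+02]), 'force': array([-0.63204831, -0.22514334,  0.0238751 ]), 'ft_torque': array([0.02274771, 0.04814484, 0.00669983]), 'grip_force': 0.0, 'opening': 0.08775879687968828}
```

View pics/top0.png

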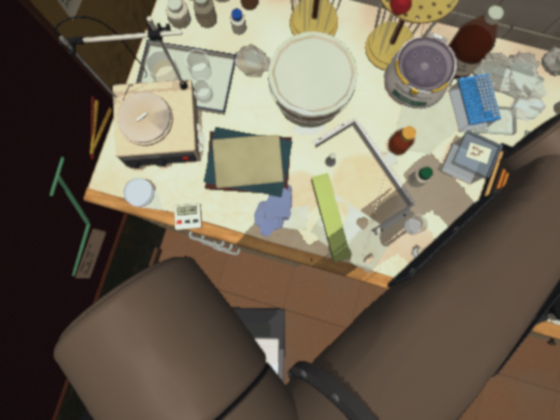

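View pics/side0.png

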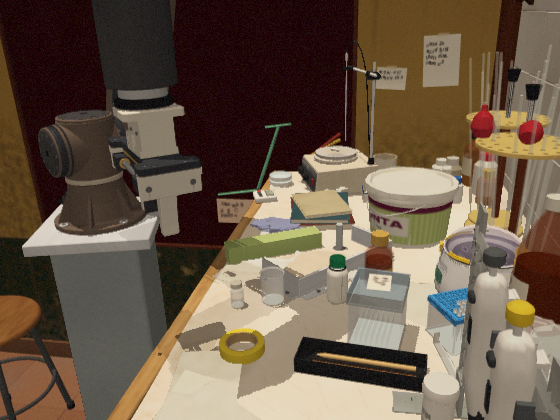

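```bash
cat > h.py <<'E'
import numpy as np,cv2
from scipy.spatial.transform import Rotation as Ro
def R(c): return Ro.from_euler('xyz',c["orientation"],degrees=True).as_matrix()
def ray(c,u,v,z):
    d=np.stack([(np.asarray(u)-c["cx"])/c["fx"],-(np.asarray(v)-c["cy"])/c["fy"],-np.ones(np.shape(u))],-1)@R(c).T
    return c["origin"]+d*((z-c["origin"][2])/d[...,2])[...,None]
def cloud(c):
    v,u=np.mgrid[0:420,0:560]; D=c["range_z"]
    p=np.stack([(u-c["cx"])/c["fx"]*D,-(v-c["cy"])/c["fy"]*D,-D],-1)@R(c).T+c["origin"]
    p[D==0]=np.nan; return p
def proj(c,P):
    p=(np.asarray(P)-c["origin"])@R(c); return c["cx"]+c["fx"]*p[...,0]/-p[...,2], c["cy"]-c["fy"]*p[...,1]/-p[...,2]
def carton(c,name="top",z=.038):
    """green top face -> centre, yaw of long axis, box size"""
    hsv=cv2.cvtColor(c["color"],cv2.COLOR_BGR2HSV)
    m=cv2.inRange(hsv,(30,90,40),(45,255,255))
    P=cloud(c); 
    m2=((m>0)&(P[...,2]>z-.012)&(P[...,2]<z+.012)&(P[...,0]<.9)).astype(np.uint8)
    n,l,s,_=cv2.connectedComponentsWithStats(m2); k=1+np.argmax(s[1:,4])
    v,u=np.where(l==k); q=ray(c,u,v,np.full(len(u),z))[:,:2]
    r=cv2.minAreaRect((q*1000).astype(np.float32)); b=cv2.boxPoints(r)
    e=[b[1]-b[0],b[2]-b[1]]; L=max(e,key=np.linalg.norm); 
    a=np.degrees(np.arctan2(L[1],L[0]))
    return np.array(r[0]),a%180,r[1],b,len(u)
E
python3 - <<'E'
from h import *
c=dict(np.load("top0.npz")); s=dict(np.load("side0.npz"))
print(carton(c)); 
P=cloud(c)
print("ztable",np.nanmedian(P[200:215,295:310,2]),"cartontop",P[215,330],P[190,323])
for n,u,v,z in [("backL",352,123,.04),("backR",411,206,.04),("frontL",316,147,.04),("frontR",376,232,.04),("post",330,157,.06),("beaker",414,225,.0),("vial",415,252,0)]:
    print(n,ray(c,u,v,np.array(z)).round(3))
S=cloud(s)
for n,u,v in [("green",338,262),("amber",380,240),("post",339,226),("vial",237,285),("beaker",272,270)]: print(n,S[v,u].round(3))
im=cv2.resize(c["color"][100:270,270:450],None,fx=3.3,fy=3.3,interpolation=cv2.INTER_CUBIC); cv2.imwrite("pics/crop0.png",im)
E
```

```text
(array([ 443.51882935, -279.3237915 ]), np.float32(15.299935), (211.05882263183594, 42.087158203125), array([[ 336.1768 , -286.87228],
       [ 347.28244, -327.4678 ],
       [ 550.86084, -271.7753 ],
       [ 539.75525, -231.17978]], dtype=float32), 1448)
ztable 0.0017076569112547402 cartontop [ 0.44683841 -0.27810224  0.04178933] [ 0.50823881 -0.26081926  0.04131464]
backL [ 0.681 -0.332  0.04 ]
backR [ 0.473 -0.474  0.04 ]
frontL [ 0.617 -0.243  0.04 ]
frontR [ 0.408 -0.389  0.04 ]
post [ 0.586 -0.276  0.06 ]
beaker [ 0.432 -0.492  0.   ]
vial [ 0.365 -0.493  0.   ]
green [ 0.543 -0.516  0.087]
amber [ 0.63  -0.471  0.103]
post [ 0.588 -0.29   0.057]
vial [ 0.363 -0.507  0.049]
beaker [ 0.428 -0.465  0.052]
```

View pics/crop0.png

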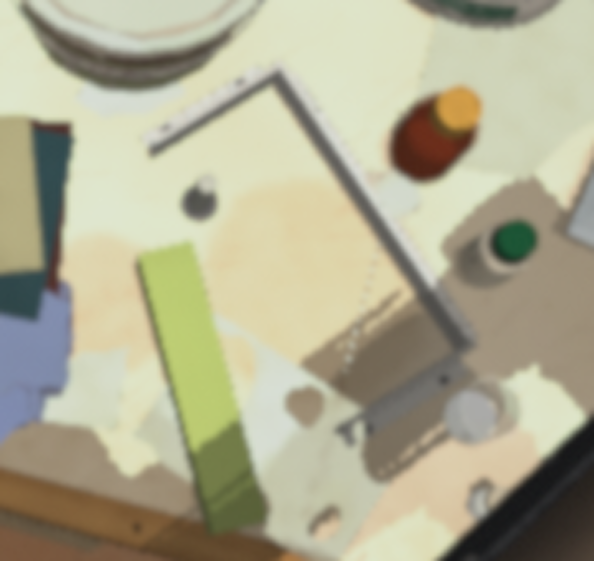

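Run:
```python
from h import *
c=dict(np.load("top0.npz"))
P=cloud(c)
m=(P[...,2]>.03)&(P[...,2]<.055); m[:,:310]=0; m[:,418:]=0; m[:115]=0; m[235:]=0
hsv=cv2.cvtColor(c["color"],cv2.COLOR_BGR2HSV); m&=cv2.inRange(hsv,(30,90,40),(45,255,255))==0
n,l,s,_=cv2.connectedComponentsWithStats(m.astype(np.uint8))
for k in range(1,n):
    if s[k,4]<5: continue
    v,u=np.where(l==k); q=ray(c,u,v,np.full(len(u),.04))[:,:2]*1000
    r=cv2.minAreaRect(q.astype(np.float32)); print(s[k],r,cv2.boxPoints(r).round().tolist())
v,u=np.where(P[...,2]>.052)
k=(u>322)&(u<340)&(v>148)&(v<170); print("post",ray(c,u[k],v[k],np.full(k.sum(),.06)).mean(0),k.sum())
# outline points from picture
a=lambda x,y:(ray(c,x/3.3+270,y/3.3+100,np.array(.04))[:2]*1000).round()
for p in [(278,70),(473,345),(146,138),(337,430),(152,155)]: print(p,a(*p))
```

```text
[310 118  23   8  37] ((681.4303588867188, -255.43466186523438), (7.08543586730957, 58.243858337402344), 16.94157600402832) [[670.0, -229.0], [687.0, -284.0], [693.0, -282.0], [676.0, -227.0]]
[316 119  99 112 615] ((553.1466674804688, -361.12176513671875), (261.47418212890625, 119.75169372558594), 33.34236145019531) [[411.0, -383.0], [477.0, -483.0], [695.0, -339.0], [629.0, -239.0]]
[389 137  21  17  84] ((620.6576538085938, -443.21356201171875), (53.777679443359375, 26.522125244140625), 55.57198715209961) [[595.0, -458.0], [616.0, -473.0], [647.0, -429.0], [625.0, -414.0]]
[328 157   7   5  18] ((585.4876708984375, -279.0318298339844), (14.626341819763184, 9.477832794189453), 68.53656768798828) [[578.0, -284.0], [587.0, -288.0], [593.0, -274.0], [584.0, -270.0]]
[411 171   7  15  47] ((542.5086059570312, -482.5141906738281), (34.922489166259766, 12.755792617797852), 8.565225601196289) [[524.0, -479.0], [526.0, -491.0], [561.0, -486.0], [559.0, -474.0]]
[415 216   3   2   5] ((447.8802490234375, -485.73291015625), (2.4384377002716064, 4.811622619628906), 1.2287389039993286) [[447.0, -483.0], [447.0, -488.0], [449.0, -488.0], [449.0, -483.0]]
[406 218  11  16  47] ((422.8724060058594, -469.8254089355469), (38.48912811279297, 17.203319549560547), 20.46999740600586) [[402.0, -468.0], [408.0, -485.0], [444.0, -471.0], [438.0, -455.0]]
[342 226   3   9  11] ((411.13372802734375, -309.13690185546875), (19.85053253173828, 2.3461697101593018), 14.00798225402832) [[401.0, -310.0], [402.0, -313.0], [421.0, -308.0], [420.0, -306.0]]
post [ 0.59004532 -0.28091896  0.06      ] 35
(278, 70) [ 686. -338.]
(473, 345) [ 477. -480.]
(146, 138) [ 630. -238.]
(337, 430) [ 412. -380.]
(152, 155) [ 617. -243.]
```

Run:
```python
from h import *
c=dict(np.load("top0.npz"));P=cloud(c)
print("edge",ray(c,270,241,np.array(0.)).round(3),ray(c,358,267,np.array(0.)).round(3))
X=P.reshape(-1,3);
for n,(x0,x1,y0,y1) in dict(books=(.4,.62,-.23,.0),glove=(.38,.5,-.23,-.12)).items():
    k=(X[:,0]>x0)&(X[:,0]<x1)&(X[:,1]>y0)&(X[:,1]<y1); print(n,np.nanpercentile(X[k,2],[50,95,99]), X[k&(X[:,2]>.012)][:,1].min(), X[k&(X[:,2]>.012)][:,0].max())
```

```text
edge [ 0.384 -0.133  0.   ] [ 0.325 -0.352  0.   ]
books [0.01338237 0.03855764 0.04030001] -0.21455505137132916 0.6199762609443016
glove [0.0049542  0.01917807 0.02615101] -0.21455505137132916 0.4991335120787966
```

>>> apply_moves --moves '[[[0,0,0],[0,0,1]],[[0,0,0],[0,0,1]],[[0,0,0],[0,0,1]],[[0,0,0],[0,0,1]],[[0,0,0],[0,0,1]],[[0,0,0],[0,0,1]],[[0,0,0],[0,0,1]],[[-0.3,0.97,0],[0,0,0]],[[-0.3,0.97,0],[0,0,0]],[[-0.3,0.97,0],[0,0,0]]]' --claw 1

```text
t: 0.93
position: [0.3099, -0.5395, 0.2336]
tcp_rot: [179.9, -0.1, 168.1]
force: [1.5, -0.1, -0.3]
opening: 0.0261
grip_force: 0.0
```

>>> apply_moves --moves '[[[-0.3,0.97,0],[0,0,0]],[[-0.3,0.97,0],[0,0,0]],[[-0.3,0.97,0],[0,0,0]],[[-0.3,0.97,0],[0,0,0]],[[-0.3,0.97,0],[0,0,0]],[[-0.3,0.97,0],[0,0,0]],[[-0.3,0.97,0],[0,0,0]],[[-0.3,0.97,0],[0,0,0]],[[-0.3,0.97,0],[0,0,0]],[[-0.3,0.97,0],[0,0,0]]]'

```text
t: 1.77
position: [0.458, -0.2726, 0.2344]
tcp_rot: [180.0, -0.0, 168.2]
force: [0.7, -0.3, 0.6]
opening: 0.0002
grip_force: 0.0
```

>>> apply_moves --moves '[[[-0.3,0.97,0],[0,0,0]],[[-0.3,0.97,0],[0,0,0]],[[-0.3,0.97,0],[0,0,0]],[[0,0,0],[0,0,0]],[[0,0,0],[0,0,0]]]'

```text
t: 2.18
position: [0.5024, -0.1928, 0.2342]
tcp_rot: [180.0, -0.0, 168.3]
force: [-0.2, -1.1, -0.8]
opening: 0.0005
grip_force: 0.0
```

Run:
```python
from h import *
c=dict(np.load("top0.npz"));P=cloud(c)
for u,v in [(292,142),(290,155),(287,175),(284,190),(283,194),(291,190),(291,200),(288,215),(283,225)]: print(u,v,P[v,u].round(3))
im=cv2.resize(c["color"][120:250,200:360],None,fx=4.5,fy=4.5,interpolation=cv2.INTER_CUBIC); cv2.imwrite("pics/crop1.png",im)
for x in np.arange(.46,.62,.02): # y extent of things >8mm between books and carton
    k=(abs(P[...,0]-x)<.006)&(P[...,1]<-.1)&(P[...,1]>-.27)&(P[...,2]>.01); print(round(x,2),np.sort(P[...,1][k])[::3].round(3))
```

```text
292 142 [ 0.632 -0.183  0.029]
290 155 [ 0.603 -0.179  0.013]
287 175 [ 0.551 -0.172  0.013]
284 190 [ 0.511 -0.166  0.019]
283 194 [ 0.502 -0.163  0.014]
291 190 [ 0.514 -0.183  0.005]
291 200 [ 0.487 -0.184  0.013]
288 215 [ 0.448 -0.177  0.016]
283 225 [ 0.425 -0.165  0.002]
0.46 [-0.269 -0.269 -0.266 -0.266 -0.264 -0.262 -0.261 -0.259 -0.257 -0.256
 -0.254 -0.254 -0.253 -0.182 -0.179 -0.179 -0.177 -0.174 -0.174 -0.172
 -0.169 -0.169 -0.167 -0.166 -0.164 -0.162 -0.162 -0.159 -0.159 -0.157
 -0.154 -0.154 -0.152 -0.152 -0.149 -0.147 -0.147 -0.144 -0.144 -0.142
 -0.139 -0.139 -0.137 -0.136 -0.134 -0.132 -0.132 -0.129 -0.129 -0.127
 -0.124 -0.124 -0.122 -0.122 -0.119 -0.117 -0.117 -0.114 -0.114 -0.112
 -0.109 -0.109 -0.107 -0.107 -0.104 -0.102]
0.48 [-0.269 -0.268 -0.266 -0.266 -0.264 -0.261 -0.261 -0.259 -0.257 -0.254
 -0.254 -0.252 -0.25  -0.249 -0.248 -0.246 -0.184 -0.181 -0.181 -0.179
 -0.176 -0.174 -0.174 -0.171 -0.171 -0.169 -0.166 -0.166 -0.164 -0.164
 -0.161 -0.159 -0.159 -0.156 -0.154 -0.154 -0.151 -0.151 -0.149 -0.146
 -0.146 -0.144 -0.141 -0.141 -0.139 -0.139 -0.136 -0.134 
[... 1996 characters left out ...]
0.177 -0.174 -0.174 -0.172 -0.169 -0.169 -0.167 -0.166 -0.164
 -0.162 -0.162 -0.159 -0.159 -0.157 -0.154 -0.154 -0.152 -0.152 -0.149
 -0.147 -0.147 -0.144 -0.144 -0.142 -0.139 -0.139 -0.137 -0.134 -0.134
 -0.132 -0.132 -0.129 -0.127 -0.127 -0.124 -0.124 -0.122 -0.119 -0.119
 -0.117 -0.117 -0.114 -0.112 -0.112 -0.109 -0.109 -0.107 -0.104 -0.104
 -0.102]
0.6 [-0.179 -0.176 -0.174 -0.174 -0.171 -0.169 -0.169 -0.166 -0.164 -0.164
 -0.161 -0.159 -0.156 -0.156 -0.154 -0.151 -0.149 -0.149 -0.146 -0.146
 -0.144 -0.141 -0.139 -0.139 -0.136 -0.136 -0.134 -0.134 -0.131 -0.129
 -0.129 -0.126 -0.124 -0.124 -0.121 -0.119 -0.119 -0.116 -0.116 -0.114
 -0.112 -0.111 -0.109 -0.109 -0.106 -0.104 -0.104 -0.101]
```

View pics/crop1.png

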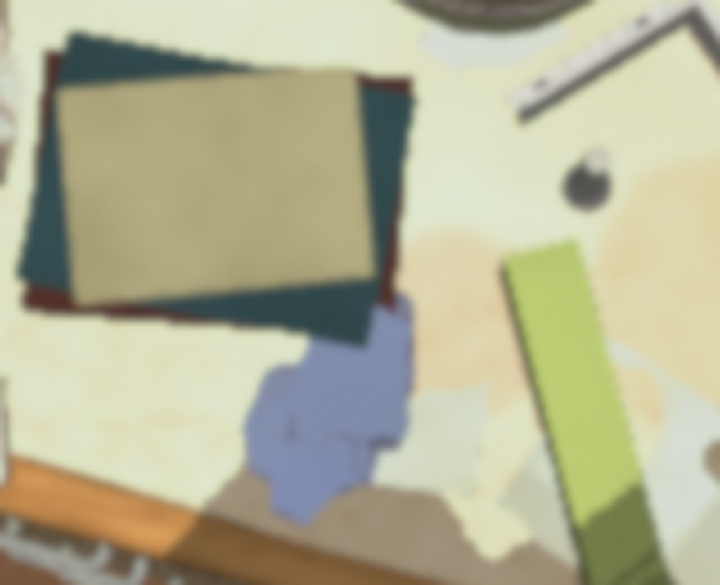

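>>> apply_moves --moves '[[[0,0,0],[0,0,-1]],[[0,0,0],[0,0,-1]],[[0,0,0],[0,0,-1]],[[0,0,0],[0,0,-1]],[[0,0,0],[0,0,-1]],[[0,0,0],[0,0,-1]],[[0,0,0],[0,0,-1]],[[0,0,0],[0,0,-1]],[[0,0,0],[0,0,-1]],[[0,0,0],[0,0,-1]]]'

```text
t: 3.02
position: [0.5013, -0.1951, 0.2343]
tcp_rot: [180.0, -0.0, -141.6]
force: [0.2, 0.5, -0.0]
opening: 0.0002
grip_force: 0.0
```

>>> apply_moves --moves '[[[0,0,0],[0,0,-1]],[[0,0,0],[0,0,-1]],[[0,0,0],[0,0,-1]],[[0,0,0],[0,0,-1]],[[0,0,0],[0,0,-1]],[[0,0,0],[0,0,-1]],[[0,0,0],[0,0,-1]],[[0,0,0],[0,0,-1]],[[0.63,0,0],[0,0,0]],[[0,0,0],[0,0,0]]]'

```text
t: 3.85
position: [0.4971, -0.2147, 0.2343]
tcp_rot: [180.0, -0.0, -101.9]
force: [-0.1, 1.0, 0.1]
opening: 0.0005
grip_force: 0.0
```

>>> apply_moves --moves '[[[0,0,0.9],[0,0,0]],[[0,0,0.9],[0,0,0]],[[0,0,0.9],[0,0,0]],[[0,0,0.9],[0,0,0]],[[0,0,0.9],[0,0,0]],[[0,0,0.9],[0,0,0]],[[0,0,0.9],[0,0,0]],[[0,0,0.6],[0,0,0]],[[0,0,0],[0,0,0]],[[0,0,0],[0,0,0]]]'

```text
t: 4.68
position: [0.4972, -0.2132, 0.027]
tcp_rot: [179.8, -0.0, -101.9]
force: [0.6, 0.1, 1.2]
opening: 0.0001
grip_force: 0.0
```

>>> apply_moves --moves '[[[0.17,0,0.2],[0,0,0]],[[0.17,0,0.1],[0,0,0]],[[0.17,0,0],[0,0,0]],[[0.17,0,0],[0,0,0]],[[0.17,0,0],[0,0,0]],[[0.17,0,0],[0,0,0]],[[0.17,0,0],[0,0,0]],[[0.17,0,0],[0,0,0]],[[0.17,0,0],[0,0,0]],[[0.17,0,0],[0,0,0]]]'

```text
t: 5.52
position: [0.4877, -0.2631, 0.0186]
tcp_rot: [-180.0, -0.0, -101.8]
force: [0.3, -0.2, -0.1]
opening: 0.0006
grip_force: 0.4
```

```bash
cat >> h.py <<'E'
O=np.array([582.,-405.]); BX=np.array([.549,-.836]); BY=np.array([.836,.549])
def tobay(p): p=np.asarray(p)-O; return np.array([p@BX,p@BY])
def toworld(x,y): return O+x*BX+y*BY
def look(save=None):
    from plant import bot
    c=bot.read_camera("top"); s=bot.state()
    if save: cv2.imwrite(f"pics/{save}.png",cv2.resize(c["color"][90:290,250:450],None,fx=3,fy=3,interpolation=cv2.INTER_CUBIC))
    C,a,sz,b,n=carton(c); 
    print("t",s["t"],"tcp",s["position"].round(4),s["tcp_rot"].round(1),"F",s["force"].round(1))
    print("centre w",C.round(),"bay",tobay(C).round(),"yaw",round(float(a),1),"theta",round(33.3-((a+90)%180-90),1),"size",np.round(sz),n)
    print("corners bay",[tobay(q).round().tolist() for q in b]); return c
E
python3 -c "from h import *; look()"
```

```text
t 5.5667 tcp [ 0.4874 -0.2636  0.0185] [ 180.    -0.  -101.8] F [-0.3  0.1 -0.4]
centre w [ 411. -306.] bay [-176.  -89.] yaw 0.2 theta 33.1 size [144.  41.] 767
corners bay [[-233.0, -138.0], [-199.0, -160.0], [-120.0, -40.0], [-154.0, -18.0]]
```

>>> apply_moves --moves '[[[0.17,0,0],[0,0,0]],[[0.17,0,0],[0,0,0]],[[0.17,0,0],[0,0,0]],[[0.17,0,0],[0,0,0]],[[0.17,0,0],[0,0,0]],[[0.17,0,0],[0,0,0]],[[0.17,0,0],[0,0,0]],[[-0.5,0,0],[0,0,0]],[[0,0,-1],[0,0,0]],[[0,0,-1],[0,0,0]]]'

```text
t: 6.4
position: [0.4816, -0.2825, 0.0775]
tcp_rot: [179.7, -0.0, -101.8]
force: [1.1, -0.6, 0.0]
opening: 0.0003
grip_force: 0.0
```

>>> apply_moves --moves '[[[0,0,-1],[0,0,0]],[[0,0.5,0],[0,0,1]],[[0,0.5,0],[0,0,1]],[[0,0.5,0],[0,0,1]],[[0,0.5,0],[0,0,1]],[[0,0,0],[0,0,1]],[[0,0,0],[0,0,1]],[[0,0,0],[0,0,1]],[[0,0,0],[0,0,1]],[[0,0,0],[0,0,1]]]'

```text
t: 7.23
position: [0.4267, -0.2634, 0.1086]
tcp_rot: [180.0, -0.0, -147.1]
force: [-0.1, 0.1, 0.4]
opening: 0.0005
grip_force: 0.0
```

```bash
python3 -c "from h import *; look('a1')"
```

```text
t 7.2833 tcp [ 0.4267 -0.2634  0.1086] [ 180.    -0.  -147.4] F [-0.3 -0.4  0.6]
centre w [ 382. -315.] bay [-185. -118.] yaw 172.0 theta 41.3 size [41. 87.] 550
corners bay [[-199.0, -164.0], [-141.0, -99.0], [-172.0, -72.0], [-229.0, -137.0]]
```

View pics/a1.png

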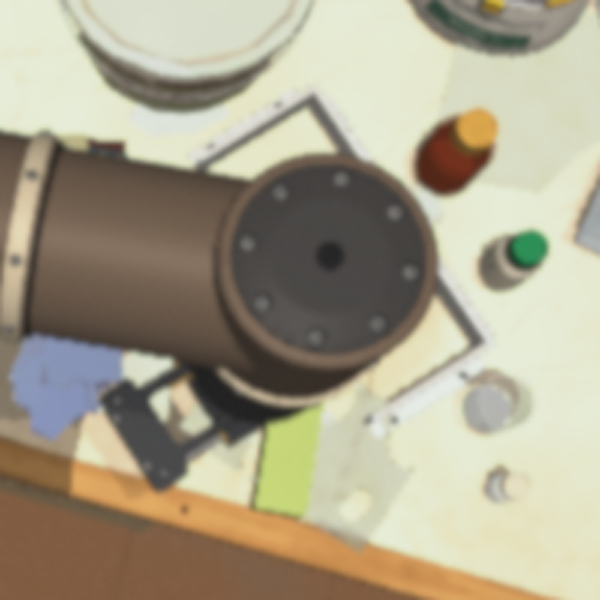

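>>> apply_moves --moves '[[[0,0,0],[0,0,1]],[[0,0,0],[0,0,1]],[[0,0,0],[0,0,1]],[[0,0,0],[0,0,1]],[[0,0,0],[0,0,1]],[[0,0,0],[0,0,1]],[[0,0,0],[0,0,1]],[[0,0,0],[0,0,1]],[[0,0,0],[0,0,0]]]'

```text
t: 8.03
position: [0.4268, -0.2633, 0.1085]
tcp_rot: [-180.0, -0.0, 173.1]
force: [0.7, 0.2, 1.0]
opening: 0.0001
grip_force: 0.0
```

>>> apply_moves --moves '[[[0.72,-0.41,0],[0,0,0]],[[0.72,-0.41,0],[0,0,0]],[[0.72,-0.41,0],[0,0,0]],[[0.72,-0.41,0],[0,0,0]],[[0.72,-0.41,0],[0,0,0]],[[0,0,0],[0,0,0]],[[0,0,0],[0,0,0]]]'

```text
t: 8.62
position: [0.3115, -0.3118, 0.1088]
tcp_rot: [-180.0, 0.0, 173.3]
force: [0.7, -0.3, 0.3]
opening: 0.0004
grip_force: 0.0
```

Run:
```python
from h import *
c=look()
P=cloud(c)
# bench-edge height near the carton's trailing end
for y in (-.42,-.40,-.38,-.36): 
    k=(abs(P[...,1]-y)<.008)&(P[...,0]>.26)&(P[...,0]<.36); o=np.argsort(P[...,0][k]); print(y,[(round(float(a),3),round(float(b),3)) for a,b in zip(P[...,0][k][o][::12],P[...,2][k][o][::12])])
```

```text
t 8.6667 tcp [ 0.3124 -0.3118  0.1088] [-180.     0.   173.3] F [ 0.3 -0.1  0.8]
centre w [ 494. -333.] bay [-108.  -34.] yaw 170.4 theta 42.9 size [ 42. 113.] 753
corners bay [[-131.0, -90.0], [-55.0, -7.0], [-85.0, 21.0], [-162.0, -61.0]]
-0.42 []
-0.4 []
-0.38 [(0.26, -0.874), (0.273, -0.867)]
-0.36 [(0.26, -0.866), (0.273, -0.875), (0.293, 0.541), (0.297, 0.54), (0.3, 0.542), (0.304, 0.541), (0.306, 0.541), (0.309, 0.54), (0.311, 0.542), (0.314, 0.54), (0.316, 0.538), (0.32, 0.542), (0.324, 0.541), (0.328, 0.541), (0.331, 0.539)]
```

>>> apply_moves --moves '[[[0,0,0.94],[0,0,0]],[[0,0,0.94],[0,0,0]],[[0,0,0.94],[0,0,0]],[[0,0,0],[0,0,0]],[[-0.2,0,0],[0,0,0]],[[-0.2,0,0],[0,0,0]],[[-0.2,0,0],[0,0,0]],[[-0.2,0,0],[0,0,0]],[[-0.2,0,0],[0,0,0]],[[-0.2,0,0],[0,0,0]]]'

```text
t: 9.5
position: [0.349, -0.3157, 0.0247]
tcp_rot: [-180.0, 0.0, 173.2]
force: [-3.0, 0.1, 3.0]
opening: 0.0003
grip_force: 1.5
```

>>> apply_moves --moves '[[[-0.2,0,0],[0,0,0]],[[-0.2,0,0],[0,0,0]],[[-0.2,0,0],[0,0,0]],[[-0.2,0,0],[0,0,0]]]'

```text
t: 9.83
position: [0.3726, -0.3185, 0.024]
tcp_rot: [180.0, -0.0, 173.2]
force: [-2.9, 0.4, 2.5]
opening: 0.0003
grip_force: 1.6
```

```bash
python3 -c "from h import *; look('a2')"
```

```text
t 9.8833 tcp [ 0.3742 -0.3189  0.0241] [-1.800e+02  1.000e-01  1.732e+02] F [ 1.5  0.6 -0.2]
centre w [ 550. -334.] bay [-77.  12.] yaw 173.5 theta 39.8 size [42. 91.] 589
corners bay [[-90.0, -36.0], [-32.0, 34.0], [-64.0, 61.0], [-122.0, -9.0]]
```

>>> apply_moves --moves '[[[-0.2,-0.06,0],[0,0,-0.2]],[[-0.2,-0.06,0],[0,0,-0.2]],[[-0.2,-0.06,0],[0,0,-0.2]],[[-0.2,-0.06,0],[0,0,-0.2]],[[-0.2,-0.06,0],[0,0,-0.2]],[[-0.2,-0.06,0],[0,0,-0.2]]]'

```text
t: 10.38
position: [0.4076, -0.3322, 0.0239]
tcp_rot: [180.0, -0.0, 179.3]
force: [-2.1, 0.6, 1.7]
opening: 0.0003
grip_force: 1.3
```

```bash
python3 -c "from h import *; look('a3')"
```

```text
t 10.4333 tcp [ 0.4091 -0.3327  0.024 ] [-180.     0.   179.4] F [ 1.9 -0.9  0.1]
centre w [ 597. -330.] bay [-55.  54.] yaw 179.6 theta 33.7 size [40. 67.] 408
corners bay [[-57.0, 15.0], [-20.0, 70.0], [-53.0, 92.0], [-90.0, 37.0]]
```

View pics/a3.png

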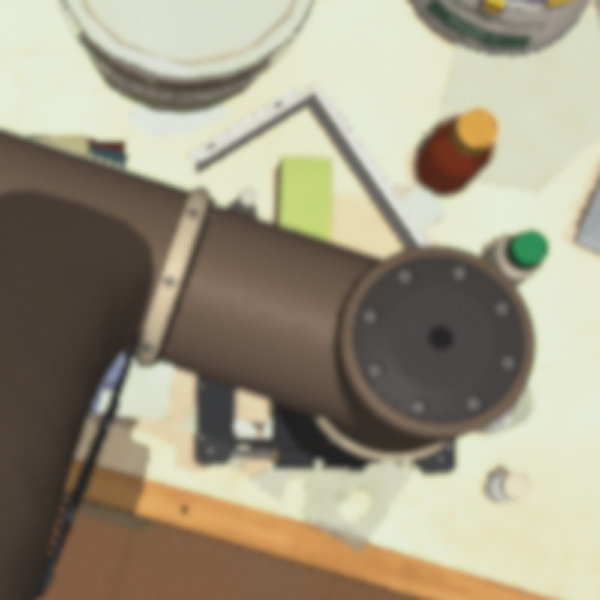

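>>> apply_moves --moves '[[[-0.2,-0.06,0],[0,0,-0.2]],[[-0.2,-0.06,0],[0,0,-0.2]],[[-0.2,-0.06,0],[0,0,-0.2]],[[-0.2,-0.06,0],[0,0,-0.2]]]'

```text
t: 10.77
position: [0.4322, -0.3391, 0.024]
tcp_rot: [-180.0, 0.0, -176.7]
force: [-2.0, -0.8, 0.2]
opening: 0.0004
grip_force: 0.6
```

```bash
python3 -c "from h import *; look()"
```

```text
t 10.8167 tcp [ 0.4335 -0.3395  0.0241] [-1.800e+02  1.000e-01 -1.766e+02] F [ 2.1 -0.6 -0.4]
centre w [ 630. -323.] bay [-42.  85.] yaw 1.1 theta 32.2 size [47. 42.] 282
corners bay [[-72.0, 76.0], [-37.0, 54.0], [-12.0, 93.0], [-47.0, 116.0]]
```

>>> apply_moves --moves '[[[0.35,0,0],[0,0,0]],[[0,0,-0.9],[0,0,0]],[[0,0,-0.9],[0,0,0]],[[0,0,-0.9],[0,0,0]],[[0,0,0],[0,0,1]],[[0,0,0],[0,0,1]],[[0,0,0],[0,0,1]],[[0,0,0],[0,0,1]],[[0,0,0],[0,0,1]],[[0,0,0],[0,0,1]]]'

```text
t: 11.65
position: [0.4206, -0.3394, 0.1051]
tcp_rot: [180.0, 0.0, 152.9]
force: [0.4, 0.4, -0.4]
opening: 0.0006
grip_force: 0.0
```

>>> apply_moves --moves '[[[0,0,0],[0,0,1]],[[0,0,0],[0,0,1]],[[0,0,0],[0,0,1]],[[0,0,0],[0,0,1]],[[0,0,0],[0,0,1]],[[0,0,0],[0,0,1]],[[0.14,0.66,0],[0,0,0]],[[0.14,0.66,0],[0,0,0]],[[0.14,0.66,0],[0,0,0]],[[0.14,0.66,0],[0,0,0]]]' --claw 0.5

```text
t: 12.48
position: [0.4781, -0.2814, 0.1051]
tcp_rot: [180.0, 0.0, 123.2]
force: [1.0, -0.7, 0.5]
opening: 0.0439
grip_force: 0.0
```

>>> apply_moves --moves '[[[0.14,0.66,0],[0,0,0]],[[0,0,0],[0,0,0]],[[0,0,0],[0,0,0]]]'

```text
t: 12.73
position: [0.4925, -0.267, 0.1049]
tcp_rot: [180.0, 0.0, 123.3]
force: [-0.4, 0.4, -1.1]
opening: 0.0436
grip_force: 0.0
```

```bash
python3 -c "
from h import *; look('a4')
from plant import bot
s=bot.state(); print(tobay(s['position'][:2]*1000),s['opening'])"
```

```text
Traceback (most recent call last):
  File "h.py", line 32, in look
    C,a,sz,b,n=carton(c);
               ~~~~~~^^^
  File "h.py", line 19, in carton
    n,l,s,_=cv2.connectedComponentsWithStats(m2); k=1+np.argmax(s[1:,4])
                                                      ~~~~~~~~~^^^^^^^^^
ValueError: attempt to get argmax of an empty sequence
```

View pics/a4.png

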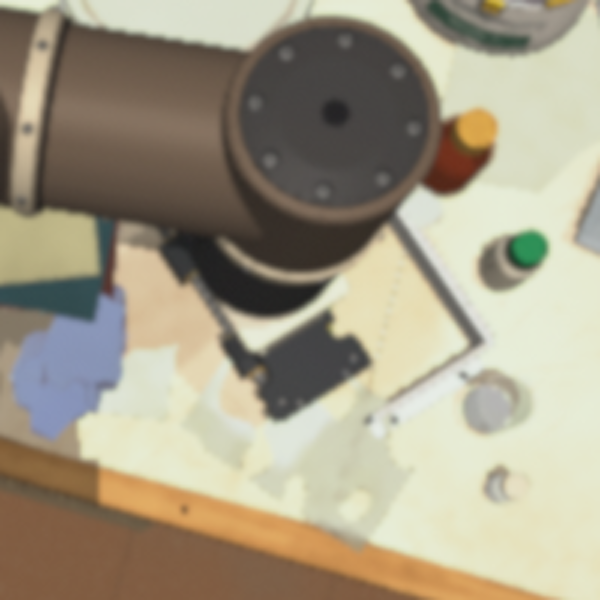

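>>> apply_moves --moves '[[[0,0,0.9],[0,0,0]],[[0,0,0.9],[0,0,0]],[[0,0,0.9],[0,0,0]],[[0,0,0],[0,0,0]],[[-0.2,0,0],[0,0,0]],[[-0.2,0,0],[0,0,0]],[[-0.2,0,0],[0,0,0]],[[-0.2,0,0],[0,0,0]],[[-0.2,0,0],[0,0,0]],[[-0.2,0,0],[0,0,0]]]'

```text
t: 13.62
position: [0.5125, -0.2985, 0.0247]
tcp_rot: [180.0, 0.0, 123.2]
force: [-1.1, 1.2, -0.3]
opening: 0.044
grip_force: 0.5
```

Run:
```python
from h import *
from plant import bot
c=bot.read_camera("side"); cv2.imwrite("pics/s1.png",cv2.resize(c["color"][180:340,200:440],None,fx=3,fy=3,interpolation=cv2.INTER_CUBIC))
```

```text
(no output)
```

View pics/s1.png

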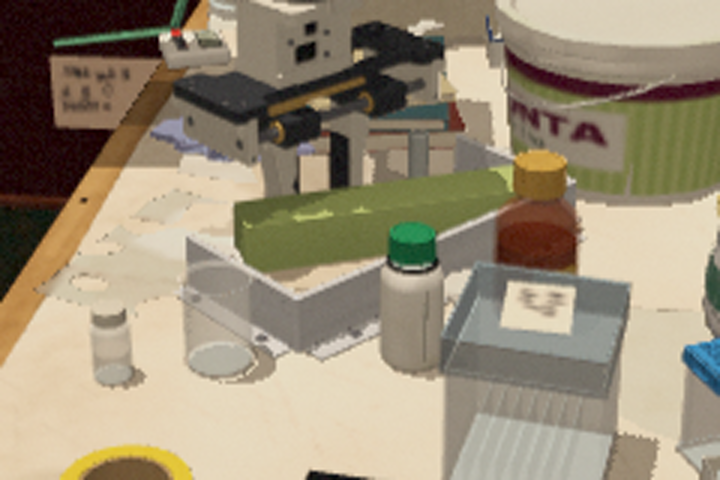

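>>> apply_moves --moves '[[[-0.2,0,0],[0,0,0]],[[-0.2,0,0],[0,0,0]],[[-0.2,0,0],[0,0,0]],[[-0.2,0,0],[0,0,0]]]'

```text
t: 14.0
position: [0.5253, -0.3183, 0.0239]
tcp_rot: [-180.0, -0.0, 123.2]
force: [-1.0, 0.6, 0.0]
opening: 0.0439
grip_force: 0.5
```

```bash
cat > s.py <<'E'
from h import *
from plant import bot
import sys
c=bot.read_camera("side"); s=bot.state()
if len(sys.argv)>1: cv2.imwrite(f"pics/{sys.argv[1]}.png",cv2.resize(c["color"][180:340,200:440],None,fx=3,fy=3,interpolation=cv2.INTER_CUBIC))
P=cloud(c); hsv=cv2.cvtColor(c["color"],cv2.COLOR_BGR2HSV)
m=cv2.inRange(hsv,(28,70,30),(45,255,255))>0
k=m&(abs(P[...,2]-.039)<.008)&(P[...,0]>.3)&(P[...,0]<.75)&(P[...,1]<-.2)&(P[...,1]>-.5)
q=np.array([tobay(p) for p in P[k][:,:2]*1000]); 
r=cv2.minAreaRect(q.astype(np.float32)); b=cv2.boxPoints(r)
print("tcp bay",tobay(s["position"][:2]*1000).round(1),"F",s["force"].round(1),"n",len(q)); print("rect",np.round(r[0]),np.round(r[1]),round(r[2],1),b.round().tolist())
E
python3 s.py
```

```text
tcp bay [-102.4    0.4] F [ 2.4 -0.8  0.6] n 1086
rect [-47.  53.] [297.  58.] 73.1 [[-118.0, -80.0], [-62.0, -98.0], [24.0, 187.0], [-32.0, 204.0]]
```

>>> apply_moves --moves '[[[-0.2,0,0],[0,0,0]],[[-0.2,0,0],[0,0,0]],[[-0.2,0,0],[0,0,0]],[[-0.2,0,0],[0,0,0]],[[-0.2,0,0],[0,0,0]]]'

```text
t: 14.47
position: [0.5418, -0.3435, 0.0239]
tcp_rot: [-180.0, -0.0, 123.2]
force: [-0.2, 0.5, 0.6]
opening: 0.0437
grip_force: 0.5
```

```bash
sed -i 's/^r=cv2/q=q[(q[:,0]<5)\&(q[:,1]<128)]; r=cv2/' s.py; python3 s.py s2
```

```text
tcp bay [-72.3   0.3] F [ 1.1 -0.7  0.6] n 949
rect [-36.  14.] [218.  52.] 85.2 [[-70.0, -93.0], [-19.0, -97.0], [-1.0, 120.0], [-52.0, 124.0]]
```

View pics/s2.png

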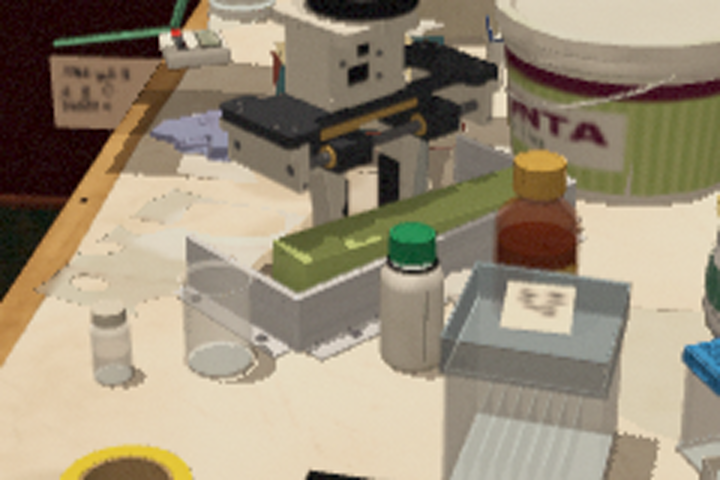

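>>> apply_moves --moves '[[[-0.1,0,0],[0,0,0]],[[-0.1,0,0],[0,0,0]],[[-0.1,0,0],[0,0,0]],[[-0.1,0,0],[0,0,0]],[[-0.1,0,0],[0,0,0]],[[0,0,0],[0,0,0]]]'

```text
t: 15.02
position: [0.5501, -0.356, 0.024]
tcp_rot: [180.0, 0.0, 123.2]
force: [-0.3, -0.3, -0.7]
opening: 0.0439
grip_force: 0.0
```

```bash
python3 s.py
```

```text
tcp bay [-58.5   0.4] F [-0.9  0.5 -0.4] n 793
rect [-29.   9.] [207.  52.] 89.0 [[-56.0, -94.0], [-4.0, -94.0], [-1.0, 112.0], [-53.0, 113.0]]
```

>>> apply_moves --moves '[[[-0.06,0,0],[0,0,0]],[[-0.06,0,0],[0,0,0]],[[-0.06,0,0],[0,0,0]],[[0,0,0],[0,0,0]]]'

```text
t: 15.4
position: [0.5528, -0.3603, 0.024]
tcp_rot: [-180.0, 0.0, 123.2]
force: [-1.0, -0.0, 0.2]
opening: 0.0436
grip_force: 0.2
```

>>> apply_moves --moves '[[[-0.05,0,0],[0,0,0]],[[0,0,0],[0,0,0]]]'

```text
t: 15.57
position: [0.5534, -0.3613, 0.024]
tcp_rot: [-180.0, -0.0, 123.2]
force: [-1.3, 1.3, 1.0]
opening: 0.0435
grip_force: 0.8
```

>>> apply_moves --moves '[[[-0.05,0,0],[0,0,0]],[[-0.05,0,0],[0,0,0]],[[0,0,0],[0,0,0]]]'

```text
t: 15.82
position: [0.5535, -0.3617, 0.024]
tcp_rot: [-179.9, -0.2, 123.2]
force: [-6.9, 12.0, 9.8]
opening: 0.0437
grip_force: 7.1
```

>>> apply_moves --moves '[[[-0.04,0,0],[0,0,0]],[[0,0,0],[0,0,0]]]'

```text
t: 15.98
position: [0.5535, -0.3618, 0.024]
tcp_rot: [-179.9, -0.3, 123.2]
force: [-8.8, 17.6, 13.5]
opening: 0.0439
grip_force: 9.6
```

```bash
python3 s.py
```

```text
tcp bay [-51.7  -0.1] F [-8.1 17.  12.6] n 677
rect [-25.  14.] [ 51. 217.] 1.9 [[-54.0, 121.0], [-46.0, -96.0], [4.0, -94.0], [-3.0, 123.0]]
```

>>> apply_moves --moves '[[[0.15,0,0],[0,0,0]],[[0.4,0,0],[0,0,0]],[[0,0,-1],[0,0,0]],[[0,0,-1],[0,0,0]],[[0,0,-1],[0,0,0]],[[0,0,-1],[0,0,0]],[[0.5,0.8,0],[0,0,0]],[[0.8,0.8,0],[0,0,0]],[[0.8,0.8,0],[0,0,0]],[[0.8,0.8,0],[0,0,0]]]'

```text
t: 16.87
position: [0.58, -0.2248, 0.1444]
tcp_rot: [179.9, 0.1, 123.1]
force: [0.3, 0.7, 0.6]
opening: 0.0439
grip_force: 0.0
```

>>> apply_moves --moves '[[[0.9,0,0],[0,0,0]],[[0.9,0,0],[0,0,0]],[[0.9,0,0],[0,0,0]],[[0.9,0,0],[0,0,0]],[[0.9,0,0],[0,0,0]],[[0,0,0],[0,0,0]],[[0,0,0],[0,0,0]]]'

```text
t: 17.45
position: [0.5058, -0.1118, 0.1447]
tcp_rot: [179.9, 0.1, 123.3]
force: [0.4, 0.5, 0.7]
opening: 0.0438
grip_force: 0.0
```

```bash
python3 s.py; python3 -c "from h import *; look('a5')"
```

```text
tcp bay [-286.2   97.4] F [ 1.  -0.  -0.5] n 681
rect [-21.   6.] [ 42. 201.] 0.7 [[-43.0, 107.0], [-41.0, -94.0], [1.0, -94.0], [-2.0, 107.0]]
t 17.55 tcp [ 0.5064 -0.1128  0.1444] [1.799e+02 1.000e-01 1.232e+02] F [ 0.1 -0.1 -0.8]
centre w [ 584. -376.] bay [-23.  17.] yaw 33.4 theta -0.1 size [212.  46.] 1506
corners bay [[-46.0, -89.0], [0.0, -89.0], [-0.0, 123.0], [-46.0, 123.0]]
```

View pics/a5.png

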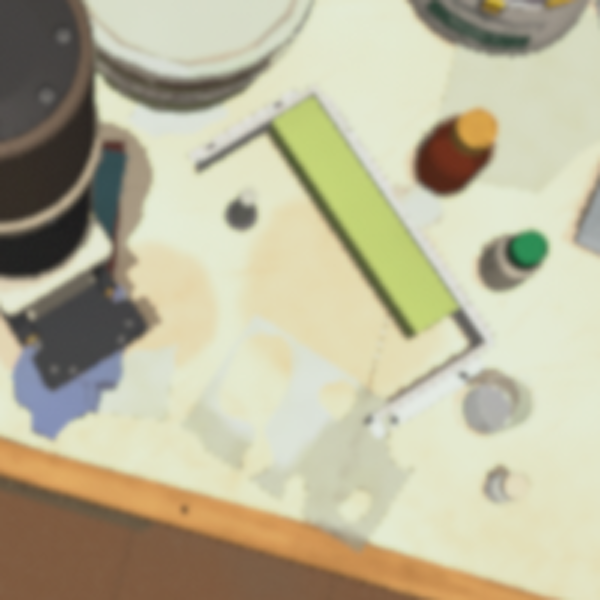

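The carton (crop 270,125 to 455,310) lies flat and flush along the back wall, behind the post at (242,212). The bystanders have not moved.

```bash
python3 -c "
from plant import bot
print(bot.finish_job())"
```

```text
the job is handed in; nothing more can be done
None
```

The carton is parked flat along the full length of the bay's back wall, end first behind the post and then swung in, using fingertip pushes only; no bystander in the last picture had moved (the timer and petri dishes were outside it), and the job was handed in at about 17.6 s.

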